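# Unload the ring die and hold its spring slide open at the mark

## Robot

A 6-joint arm with a two-finger parallel gripper is mounted at the origin on a cart in front of the work surface, level with it; the furniture and walls round the work are solid. World frame = base frame: x ahead of the robot, y to its left, z up, the work surface at z = 0. Lengths are in m, angles in rad, forces in N, time in s.
With the tool pointing down it reaches from about 0.325 to 0.9 m from the base axis. Payload 6.1 kg.
Tool frame: the origin (TCP) lies midway between the tips of the shut fingers; the grasp point (between the pads) lies 19 mm behind it; y points along the fingers, x is the direction in which the jaws open and shut, and the axes are right-handed (so a half turn about y gives the same grasp; the last joint's range is limited). The gripper opens to 85 mm and grips with 20 to 120 N. Pads are 22 mm wide; open, the fingers measure 114 mm over their backs; the gripper's body (76 mm by 85 mm) begins 54 mm behind the grasp point. The pads swing forward as they close: fully open they stand 13 mm farther back than shut.
Start: joints at [-1.277, 0.22, 1.526, -0, 1.395, -0.126], TCP at [0.255, -0.571, 0.231] pointing down, gripper open.
Joint ranges: [-2.98, 2.98], [-0.91, 2.08], [0.09, 2.57], [-1.24, 4.39], [0.2, 2.65], [-2.68, 2.68]. Speed limits (rad/s): [2.57, 2.57, 3.01, 3.14, 3.14, 3.14].

## Interface

Orientations are given as a rotation vector (axis times angle).
In Python, from bench import * gives the robot as it stands. Calls block until the motion is done:
- reach(position, orientation): joint-space move of the TCP to a pose.
- line_to(position, rotation=None, rate=0.15): straight line of the TCP; rotation=None keeps the orientation; rate is the mean speed in m/s.
- move_joints(angles): joint-space move.
- grip(opening, squeeze=None): finger opening in m; squeeze is the grip in N (None keeps the last); returns when the fingers have stopped.
- hold(seconds).
- ik(position, orientation): joint angles nearest the present ones, or None.
- get_state(): the state.
- snapshot(name): name is "scene" or "side" or "wrist"; returns (picture, depth): 480x640x3 uint8, red, green, blue; 480x640 float32, m along the optical axis (not along the pixel's ray), 0 where there is no reading.
- get_calibration(name): a dict with "camera_matrix" (3x3 intrinsics, pixels), "distortion" ([k1, k2, p1, p2, k3] as OpenCV has them; the pictures are not rectified), "extrinsics" (4x4, takes a point from camera to world coordinates). Camera axes: x right, y up, looking along -z (the intrinsics and any distortion apply to the point x, -y, -z); pixel columns grow to the right and rows downward; lengths in m; the calibration is good to about 2 mm. A picture is of the moment at which its call begins: read the wrist's pose just before it. get_calibration takes no time and is no camera call; for the wrist camera it gives the pose at the moment of the call.
A pose or a line that the arm cannot do raises PlanningError and nothing moves.
- job_done(): hands the job in, once; it reports no verdict.
The state is a dict: "time": time; "q": joint angles; "qvel": joint speeds; "effort": joint torques, N m; "position": TCP position; "eef_rot": TCP orientation; "wrist_force": force on the tool from outside, world axes, zero at the start; "moment": the same for the moment, N m; "grip_width": finger opening in m.
Only numpy, scipy, OpenCV 4.12 (cv2) and the standard library are available. Lean on these libraries where they do the work, as an engineer would, in place of code of your own. Each camera call takes 0.05 s, during which the arm holds its last target.

## Task

Lift the formed steel ring straight up out of the die, set it down flat on the thin wooden board without dropping it, and let go of it. Then take the upright handle of the die's spring-return slide, pull the slide out until its pointer bar is level with the two index plates, and finish holding it there (it springs back if released) so that the next blank can be laid in. Leave the other tools and things on the bench where they are.

Things in the scene. Friction and masses are not known exactly. Their poses are not given: they have to be found in the camera images.
- die: Forming die, fixed: steel block 125 x 90 mm, top at z = 42 mm, on a base plate 92 mm wide, 10 mm thick. Origin on the bench below the centre of its open octagonal cavity (58 mm across, floor at z = 32). -x: the way the slide is pulled, roughly to the robot. Block x = -80 to 45 mm, base -200 to 62, spring housing to 79. A 19 mm slot runs from the cavity to the front.
- ring: Formed steel ring, loose in the cavity round the slide's pin: outside diameter 52 mm, bore 34, 24 high, about 0.12 kg. Origin at the centre of its underside, z up its axis. In the die it stands 14 mm above the block's top; lift it at least 25 mm to clear the pin and the cavity.
- slide: Aluminium slide under the cavity. Origin and axes are the die's when it is home (as at the start); it moves along the die's -x when pulled. Its 14 mm pin stands in the cavity's centre up to z = 50 mm, through the ring, so the ring in the die blocks it. A spring draws it home: about 4 N at home, 1.2 N more per 10 mm. End stop at 70 mm, past the mark.
- slide_grip (a point): Middle of the slide's upright handle, 125 mm from the slide's origin along -x, z = 62 mm. Handle plate: 14 mm thick (die's x), 40 wide (die's y), z = 32 to 78 mm; at home 38 mm of room between it and the block. Below it, at mid-thickness, the pointer bar lies across the slide: 4 mm thick, 58 long, z = 28 mm.
- mark: Index mark, fixed on the die's base: two upright steel plates 4 mm thick, 10 wide, at y = -36 and +36 mm either side of the slide, tops at z = 33 mm. Origin on the base's top midway between them, axes as the die's. The slide is at the mark when slide_grip has x = 0 in this frame, 36 to 52 mm out from home.
- board: The thin loose wooden board for finished parts, 100 mm (its x) x 150 mm (its y) x 10 mm. Origin at the centre of its underside.
- bottle: A standing oil bottle, 32 mm across and 86 mm high, to the right of the slide about level with its handle: to be left alone. Origin at the centre of its underside.
- wheel: A white plastic wheel, 52 mm across and 13 mm high, lying beside the die: to be left alone. Origin at the centre of its underside.
There are look-alikes about, which are no part of the job. There is more than one size of the ring; the one meant has the size given above.

How it is judged:
By the outcome, as a careful person would: the job done as asked, in the order asked, and still so for the second after the job is handed in, while the arm keeps its last pose, push and grip.
It also fails if it takes over 51 s, if anything falls off the work surface, if the arm or the gripper's body presses on something with over 40 N, if the wrist force passes 120 N, or if a joint passes its speed limit or range.

## Working session

There is one attempt and no reset: what is moved stays moved. The work goes in short steps, each a Python script; the robot and the scene stay as the last script left them, time stands still between calls to the robot, and variables do not carry over. Pictures are saved under pics/ and viewed, and the job is handed in when it is done.

```bash
mkdir -p pics; ls
python3 - <<'E'
from bench import *
import cv2,numpy as np
for n in ["scene","side","wrist"]:
    c=get_calibration(n)
    p,d=snapshot(n)
    cv2.imwrite(f"pics/{n}0.png",p[:,:,::-1]); np.savez(f"pics/{n}0.npz",p=p,d=d,K=c["camera_matrix"],D=c["distortion"],E=c["extrinsics"])
    print(n,np.round(c["camera_matrix"],1).tolist(),np.round(c["distortion"],3),np.round(c["extrinsics"],3).tolist())
s=get_state();print(s)
E
```

```text
pics
scene [[544.7, 0.0, 314.0], [0.0, 544.7, 232.3], [0.0, 0.0, 1.0]] [-0.031  0.     0.     0.     0.   ] [[-0.997, -0.065, 0.044, 0.57], [0.077, -0.745, 0.662, 0.465], [-0.01, 0.664, 0.748, 0.995], [0.0, 0.0, 0.0, 1.0]]
side [[505.0, 0.0, 322.0], [0.0, 505.0, 243.4], [0.0, 0.0, 1.0]] [0.024 0.    0.    0.    0.   ] [[-0.943, 0.21, -0.258, 0.232], [-0.332, -0.624, 0.707, 0.426], [-0.012, 0.753, 0.658, 0.788], [0.0, 0.0, 0.0, 1.0]]
wrist [[402.0, 0.0, 321.4], [0.0, 402.0, 239.9], [0.0, 0.0, 1.0]] [-0.06  0.    0.    0.    0.  ] [[0.407, 0.879, 0.25, 0.319], [-0.914, 0.392, 0.107, -0.542], [-0.004, -0.272, 0.962, 0.373], [0.0, 0.0, 0.0, 1.0]]
{'time': 0.15, 'q': array([-1.27709423e+00,  2.21077124e-01,  1.52734556e+00, -8.30795118e-06,
        1.39471390e+00, -1.26065666e-01]), 'qvel': array([ 0.00232638, -0.00244043, -0.00227353, -0.00070236, -0.00139188,
       -0.00109137]), 'effort': array([ 1.04066763e-03, -4.97483611e+01, -3.89905107e+01, -2.76483570e-04,
        7.15453891e-03,  3.87159582e-05]), 'position': array([ 0.25459404, -0.57027979,  0.23043209]), 'eef_rot': array([-1.37801928,  0.89552585, -0.89357889]), 'wrist_force': array([ 0.96069797, -0.30104568,  0.0939063 ]), 'moment': array([0.01669334, 0.05614131, 0.03079627]), 'grip_width': 0.08554288367704027}
```

View pics/scene0.png

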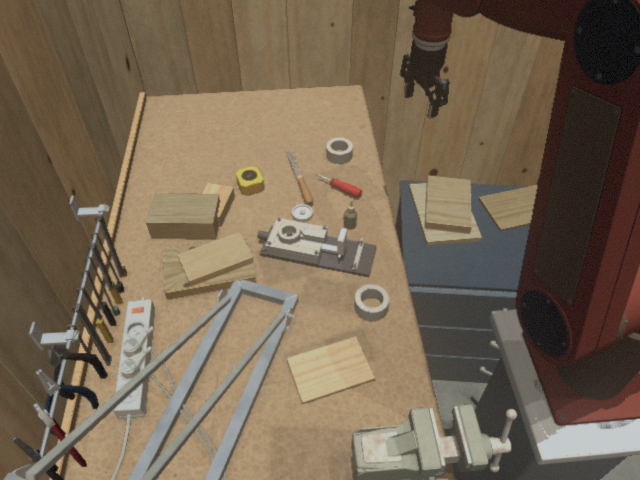

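View pics/side0.png

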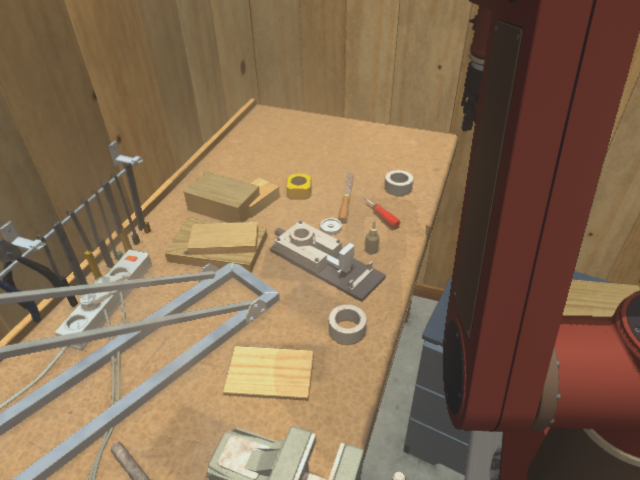

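View pics/wrist0.png

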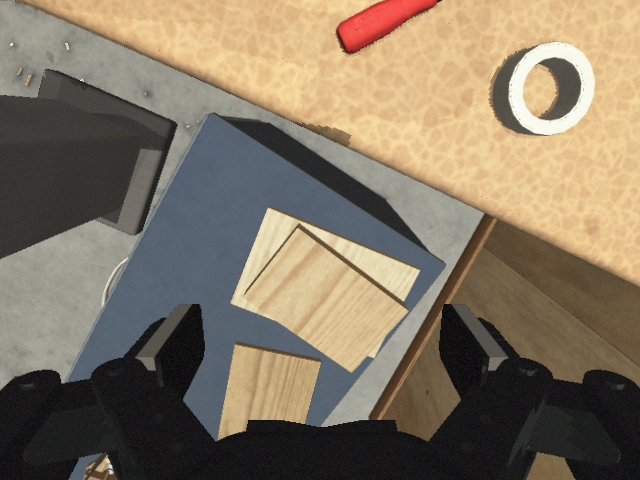

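The ring in the die is at scene (289,232). Rings that look like it are at (340,150) and (372,302), and the wheel is at (302,212). The board candidates are (330,369), the stack at (215,262), the block at (183,215) and the ones on the cabinet at (448,203) and (510,207). I'll measure these next.

```bash
cat > h.py <<'E'
import numpy as np,cv2
def load(n):
    z=np.load(f"pics/{n}.npz"); return z["p"],z["d"],z["K"],z["D"],z["E"]
def cloud(n):
    p,d,K,D,E=load(n)
    v,u=np.mgrid[0:480,0:640]
    pts=cv2.undistortPoints(np.stack([u,v],-1).reshape(-1,1,2).astype(float),K,D).reshape(480,640,2)
    c=np.stack([pts[...,0]*d,-pts[...,1]*d,-d,np.ones_like(d)],-1)
    w=(c@E.T)[...,:3]; w[d<=0]=np.nan
    return p,w
def proj(n,P):
    p,d,K,D,E=load(n)
    P=np.atleast_2d(P);c=(np.c_[P,np.ones(len(P))]@np.linalg.inv(E).T)[:,:3]*[1,-1,-1]
    return cv2.projectPoints(c,np.zeros(3),np.zeros(3),K,D)[0].reshape(-1,2)
E
python3 - <<'E'
from h import *
for n,px in [("scene0",[(289,228),(278,233),(330,369),(290,356),(358,340),(373,377),(307,399),(340,143),(372,292),(302,212),(215,255),(183,200),(351,215),(341,235),(320,250),(357,262),(390,150)]),("side0",[(300,232),(268,370),(347,315),(373,240),(347,250)])]:
    p,w=cloud(n)
    for a in px: print(n,a,np.round(w[a[1],a[0]],3))
p,w=cloud("scene0")
a=cv2.resize(p[190:290,240:400],(800,500),interpolation=cv2.INTER_CUBIC)
cv2.imwrite("pics/crop1.png",a[:,:,::-1])
p,w=cloud("side0")
a=cv2.resize(p[200:310,250:410],(800,550),interpolation=cv2.INTER_CUBIC)
cv2.imwrite("pics/crop2.png",a[:,:,::-1])
E
```

```text
scene0 (289, 228) [ 0.572 -0.395  0.044]
scene0 (278, 233) [ 0.598 -0.371  0.056]
scene0 (330, 369) [ 0.509 -0.044  0.009]
scene0 (290, 356) [ 0.587 -0.085 -0.002]
scene0 (358, 340) [ 0.444 -0.109  0.   ]
scene0 (373, 377) [ 0.427 -0.019  0.01 ]
scene0 (307, 399) [0.559 0.017 0.012]
scene0 (340, 143) [ 0.415 -0.728  0.018]
scene0 (372, 292) [ 0.401 -0.214  0.019]
scene0 (302, 212) [ 0.538 -0.473  0.014]
scene0 (215, 255) [ 0.742 -0.324  0.048]
scene0 (183, 200) [ 0.825 -0.495  0.06 ]
scene0 (351, 215) [ 0.422 -0.426  0.042]
scene0 (341, 235) [ 0.457 -0.334  0.077]
scene0 (320, 250) [ 0.504 -0.334  0.03 ]
scene0 (357, 262) [ 0.421 -0.306  0.011]
scene0 (390, 150) [ 0.177 -1.094 -0.329]
side0 (300, 232) [ 0.585 -0.394  0.045]
side0 (268, 370) [ 0.513 -0.047  0.012]
side0 (347, 315) [ 0.415 -0.214  0.017]
side0 (373, 240) [ 0.42  -0.423  0.042]
side0 (347, 250) [ 0.454 -0.333  0.078]
```

View pics/crop1.png

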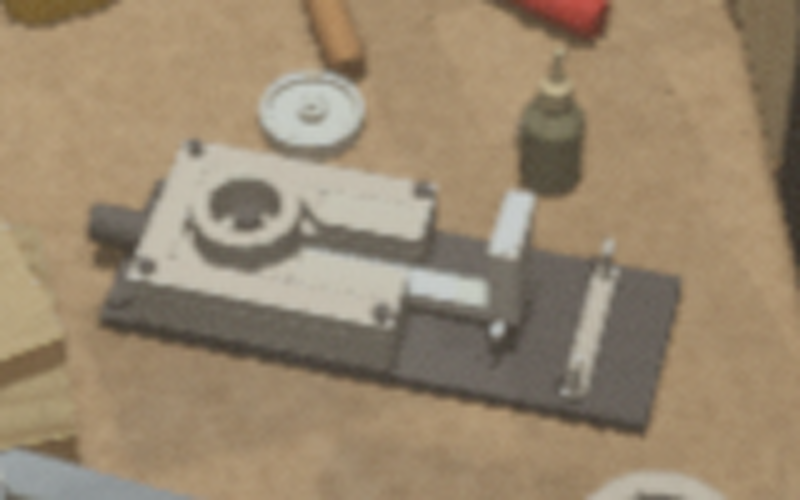

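View pics/crop2.png

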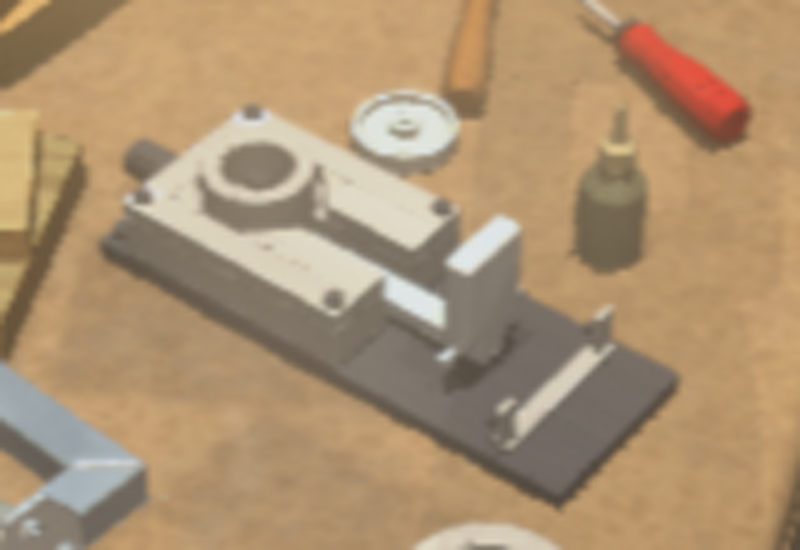

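```bash
cat >> h.py <<'E'
def fitcirc(P):
    A=np.c_[2*P,np.ones(len(P))];s=np.linalg.lstsq(A,(P**2).sum(1),rcond=None)[0]
    return s[:2],np.sqrt(s[2]+(s[:2]**2).sum())
E
python3 - <<'E'
from h import *
for n in ["scene0","side0"]:
    p,w=cloud(n);X,Y,Z=w[...,0],w[...,1],w[...,2]
    r=(np.hypot(X-.58,Y+.395)<.045)&(Z>.052)&(Z<.06)
    P=w[r]; h=cv2.convexHull(P[:,:2].astype(np.float32))
    print(n,"ring",r.sum(),P.mean(0),cv2.minEnclosingCircle(P[:,:2].astype(np.float32)))
    m=(np.hypot(X-.455,Y+.335)<.045)&(Z>.073)&(Z<.084)
    print("handle top",m.sum(),w[m].mean(0),cv2.minAreaRect(w[m][:,:2].astype(np.float32)))
    m=(abs(X-.58)<.1)&(abs(Y+.38)<.1)&(Z>.039)&(Z<.046); 
    print("block",m.sum(),cv2.minAreaRect(w[m][:,:2].astype(np.float32)))
    m=(np.hypot(X-.51,Y+.046)<.11)&(Z>.006)&(Z<.016)
    m=m.astype(np.uint8); k,l,st,ce=cv2.connectedComponentsWithStats(m); i=1+st[1:,4].argmax()
    q=w[l==i]; print("board",len(q),np.median(q[:,2]),cv2.minAreaRect(q[:,:2].astype(np.float32)),q.mean(0))
    for nm,c,zlo in [("ringA",(.40,-.22),.012),("ringB",(.415,-.74),.012),("wheel",(.538,-.473),.008),("bottle",(.42,-.425),.03)]:
        m=(np.hypot(X-c[0],Y-c[1])<.05)&(Z>zlo)&(Z<.1); q=w[m]; print(nm,np.round(np.nanpercentile(q[:,2],98),3),cv2.minEnclosingCircle(q[:,:2].astype(np.float32)))
E
```

```text
scene0 ring 177 [ 0.57487073 -0.37627149  0.05500635] ((0.574455976486206, -0.3771089017391205), 0.02727452851831913)
handle top 87 [ 0.45640932 -0.3337621   0.07664953] ((0.456337034702301, -0.3354641795158386), (0.04055197909474373, 0.0139554962515831), 70.08169555664062)
block 995 ((0.5834472179412842, -0.34912893176078796), (0.152048259973526, 0.1604641228914261), 71.39641571044922)
board 3315 0.009574377079989982 ((0.5091833472251892, -0.04635690897703171), (0.1490207016468048, 0.1011180430650711), 15.188840866088867) [ 0.5099573  -0.0436778   0.00964635]
ringA 0.037 ((0.40627968311309814, -0.1935718059539795), 0.03686537221074104)
ringB 0.036 ((0.41968756914138794, -0.7108920812606812), 0.03381742164492607)
wheel 0.022 ((0.5324549078941345, -0.48523837327957153), 0.03680073842406273)
bottle 0.081 ((0.424349308013916, -0.4323650300502777), 0.016083067283034325)
side0 ring 188 [ 0.57447711 -0.37782888  0.0559573 ] ((0.5744656920433044, -0.3788464665412903), 0.027038779109716415)
handle top 102 [ 0.45529428 -0.33655701  0.07746011] ((0.4556277394294739, -0.3373444676399231), (0.04138994961977005, 0.015663720667362213), 70.04788208007812)
block 1058 ((0.5842057466506958, -0.37131476402282715), (0.19808363914489746, 0.12552225589752197), 3.1798126697540283)
board 3994 0.010755219990073894 ((0.511530876159668, -0.04851639270782471), (0.15186628699302673, 0.10270026326179504), 14.871865272521973) [ 0.50987703 -0.04553941  0.01070074]
ringA 0.037 ((0.40726229548454285, -0.1923879235982895), 0.03679967671632767)
ringB 0.037 ((0.41980186104774475, -0.7098453044891357), 0.03493964299559593)
wheel 0.022 ((0.5336363315582275, -0.4865766763687134), 0.03574506193399429)
bottle 0.081 ((0.4243350625038147, -0.4346977174282074), 0.016470149159431458)
```

Ring: outside diameter about 54 mm and top at z=56 mm, which matches the one asked for. The other two rings are about 70 mm across. The handle is 125.8 mm from the ring centre, which is consistent, and the die yaw is about -20°. The board measures 100 x 150 x 10 mm at (0.510,-0.047). Next I'll move above the die for a close look.

```bash
cat >> h.py <<'E'
from scipy.spatial.transform import Rotation as Rn
def down(phi):
    """tool y down, jaw x at world angle phi"""
    x=np.array([np.cos(phi),np.sin(phi),0]);y=np.array([0,0,-1.]);z=np.cross(x,y)
    return Rn.from_matrix(np.c_[x,y,z]).as_rotvec()
def snap(n,name):
    from bench import snapshot,get_calibration
    c=get_calibration(n);p,d=snapshot(n)
    cv2.imwrite(f"pics/{name}.png",p[:,:,::-1]); np.savez(f"pics/{name}.npz",p=p,d=d,K=c["camera_matrix"],D=c["distortion"],E=c["extrinsics"])
E
python3 - <<'E'
from bench import *
from h import *
s=get_state();R=Rn.from_rotvec(s["eef_rot"]).as_matrix();print(R.round(2))
E=load("wrist0")[4]
print("cam in tool",(R.T@(E[:3,3]-s["position"])).round(3),(R.T@E[:3,:3]).round(2))
yaw=-19.8*np.pi/180
for a in (0,90,180,270):
    for pos in ((.574,-.378,.2),(.456,-.336,.05),(.41,-.32,.05),(.51,-.047,.02)):
        q=ik(pos,down(yaw+np.deg2rad(a))); print(a,pos,None if q is None else np.round(q,2))
E
```

```text
[[ 0.41 -0.    0.91]
 [-0.91  0.    0.41]
 [-0.   -1.    0.  ]]
cam in tool [ 0.    -0.143  0.07 ] [[ 1.    0.    0.  ]
 [ 0.    0.27 -0.96]
 [-0.    0.96  0.27]]
0 (0.574, -0.378, 0.2) [-0.7   0.39  1.38  0.    1.37 -0.35]
0 (0.456, -0.336, 0.05) [-0.77  0.28  1.82  0.    1.04 -0.43]
0 (0.41, -0.32, 0.05) [-0.81  0.18  1.94  0.    1.02 -0.47]
0 (0.51, -0.047, 0.02) [-0.25  0.22  1.97  0.    0.96  0.1 ]
90 (0.574, -0.378, 0.2) [-0.7   0.39  1.38 -0.    1.37 -1.92]
90 (0.456, -0.336, 0.05) [-0.77  0.28  1.82 -0.    1.04 -2.  ]
90 (0.41, -0.32, 0.05) [-0.81  0.18  1.94 -0.    1.02 -2.04]
90 (0.51, -0.047, 0.02) [-0.25  0.22  1.97 -0.    0.96 -1.47]
180 (0.574, -0.378, 0.2) None
180 (0.456, -0.336, 0.05) None
180 (0.41, -0.32, 0.05) [-0.81  0.18  1.94 -0.    1.02  2.67]
180 (0.51, -0.047, 0.02) None
270 (0.574, -0.378, 0.2) [-0.7   0.39  1.38  0.    1.37  1.22]
270 (0.456, -0.336, 0.05) [-0.77  0.28  1.82  0.    1.04  1.14]
270 (0.41, -0.32, 0.05) [-0.81  0.18  1.94  0.    1.02  1.1 ]
270 (0.51, -0.047, 0.02) [-0.25  0.22  1.97  0.    0.96  1.67]
```

Run:
```python
from bench import *
from h import *
yaw=-19.8*np.pi/180
u=np.array([np.cos(yaw),np.sin(yaw)]);v=np.array([-u[1],u[0]])
t=np.array([.5745,-.378])-.06*u-.05*v
reach([*t,.2],down(yaw)); snap("wrist","w1")
grip(.062); snap("wrist","w2")
s=get_state();print(s["time"],s["position"],s["grip_width"])
```

```text
1.7583 [ 0.50084708 -0.40507167  0.20008544] 0.06219009556150851
```

View pics/w1.png

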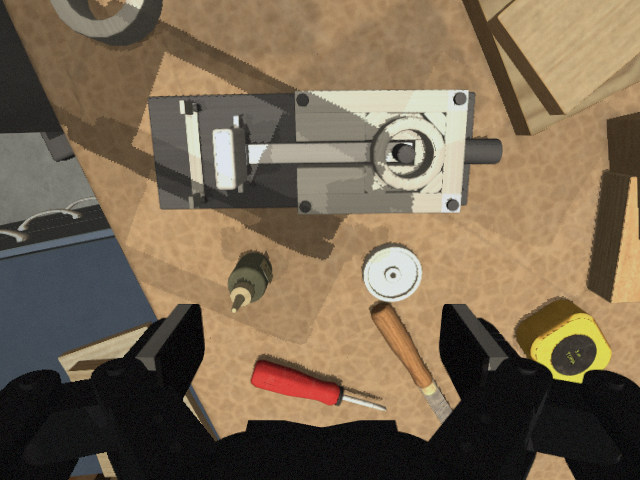

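View pics/w2.png

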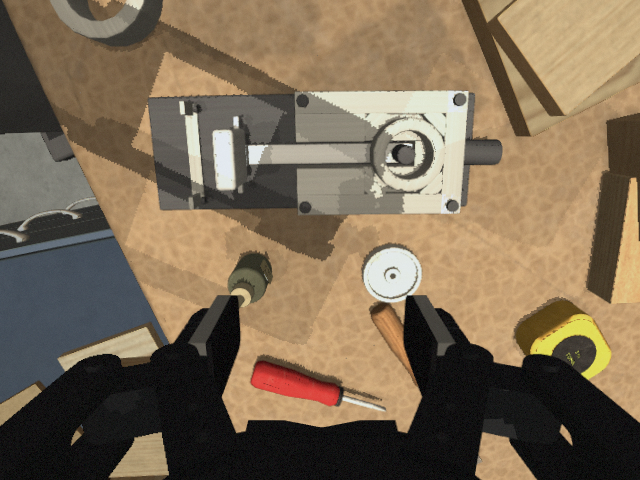

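The wrist view has the ring at (406,152) round the dark pin, the handle top at (226,158), the index plates at (187,107) and (196,200), the bottle at (250,275) and the wheel at (392,273). Now I'll fit them.

Run:
```python
from bench import *
from h import *
yaw=-19.8*np.pi/180
u=np.array([np.cos(yaw),np.sin(yaw)]);v=np.array([-u[1],u[0]]);c0=np.array([.5745,-.378])
p,w=cloud("w1")
D=np.stack([(w[...,:2]-c0)@u,(w[...,:2]-c0)@v,w[...,2]],-1)
X,Y,Z=D[...,0],D[...,1],D[...,2]
def pr(n,m):
    q=D[m]; print(n,len(q),np.round(q.mean(0),4),"min",q.min(0).round(4),"max",q.max(0).round(4)); return q
m=(np.hypot(X,Y)<.04)&(Z>.0525)&(Z<.06); q=pr("ringtop",m); print(cv2.minEnclosingCircle(q[:,:2].astype(np.float32)))
m=(np.hypot(X+.125,Y)<.04)&(Z>.073)&(Z<.083); q=pr("handletop",m); print(cv2.minAreaRect(q[:,:2].astype(np.float32)))
m=(X>-.1)&(X<.07)&(abs(Y)<.07)&(Z>.038)&(Z<.046);q=pr("block",m); print(cv2.minAreaRect(q[:,:2].astype(np.float32)))
for sg in (1,-1):
    m=(X<-.14)&(X>-.2)&(abs(Y-sg*.036)<.009)&(Z>.027)&(Z<.038);pr("plate",m)
m=(X<-.1)&(X>-.15)&(abs(Y)>.022)&(abs(Y)<.032)&(Z>.022)&(Z<.034);pr("pointer",m)
m=(X<-.08)&(X>-.25)&(abs(Y)<.05)&(Z>.005)&(Z<.015);q=pr("base",m);print(cv2.minAreaRect(q[:,:2].astype(np.float32)))
s=get_state();R=Rn.from_rotvec(s["eef_rot"]).as_matrix()
for n in("w1","w2"):
    p,w=cloud(n); T=(w-s["position"])@R
    m=(T[...,1]>-.06)&(T[...,1]<.03)&(abs(T[...,0])<.08)&(abs(T[...,2])<.03)
    for sg in (-1,1):
        q=T[m&(np.sign(T[...,0])==sg)]
        print(n,sg,len(q),"max y",np.percentile(q[:,1],[90,98,100]).round(4) if len(q) else 0, np.percentile(q[:,0],[0,2,98,100]).round(4))
```

```text
ringtop 2453 [0.0016 0.0004 0.0559] min [-0.0236 -0.0262  0.0526] max [0.0273 0.0255 0.0586]
((0.0018327882280573249, -8.209448424167931e-05), 0.0262294914573431)
handletop 1305 [-0.1231 -0.0015  0.0777] min [-0.1309 -0.0219  0.0731] max [-0.1166  0.018   0.0803]
((-0.12372326850891113, -0.0019513703882694244), (0.01415104977786541, 0.03985815495252609), 0.26733118295669556)
block 13836 [-0.0182  0.0015  0.0422] min [-0.0794 -0.046   0.038 ] max [0.0467 0.045  0.046 ]
((-0.016265667974948883, -0.0006263256072998047), (0.12557020783424377, 0.09010577201843262), 0.565834641456604)
plate 105 [-0.1625  0.0336  0.032 ] min [-0.1651  0.029   0.0271] max [-0.1609  0.0387  0.0351]
plate 101 [-0.1618 -0.0381  0.0318] min [-0.1646 -0.0432  0.027 ] max [-0.1599 -0.0334  0.0348]
pointer 92 [-0.1233 -0.0012  0.0307] min [-0.1254 -0.0309  0.0269] max [-0.1214  0.0273  0.0325]
base 12692 [-0.1419  0.0006  0.0105] min [-0.1993 -0.0489  0.0071] max [-0.0803  0.0443  0.015 ]
((-0.1395305097103119, -0.002078387886285782), (0.11871244758367538, 0.09274992346763611), 0.6768340468406677)
w1 -1 5368 max y [-0.0215 -0.0158 -0.0126] [-0.072  -0.063  -0.042  -0.0411]
w1 1 5379 max y [-0.0216 -0.0159 -0.012 ] [0.0421 0.0426 0.0637 0.0725]
w2 -1 8145 max y [-0.0196 -0.0106 -0.0051] [-0.0631 -0.0595 -0.0302 -0.0273]
w2 1 8228 max y [-0.0197 -0.0108 -0.0053] [0.028  0.0311 0.0604 0.0638]
```

Run:
```python
from bench import *
from h import *
a=np.array([.576,-.379]);b=np.array([.51,-.047])
for n in("scene0","side0"):
    p,w=cloud(n);t=np.clip(((w[...,:2]-a)@(b-a))/((b-a)@(b-a)),0,1)
    dd=np.linalg.norm(w[...,:2]-(a+t[...,None]*(b-a)),axis=-1)
    for r in (.06,.09,.12):
        m=(dd<r)&(w[...,2]<.5);i=np.nanargmax(np.where(m,w[...,2],-1));print(n,r,w.reshape(-1,3)[i].round(3))
phi=np.deg2rad(-19.3)
reach([.5762,-.3787,.13],down(phi))
line_to([.5762,-.3787,.042],rate=.08)
s=get_state();print(s["time"],s["position"],s["wrist_force"].round(2))
grip(.045,45)
s=get_state();print(s["time"],s["position"],s["wrist_force"].round(2),s["grip_width"])
snap("side","s2");snap("wrist","w3")
```

```text
scene0 0.06 [ 0.558 -0.379  0.06 ]
scene0 0.09 [ 0.614 -0.108  0.076]
scene0 0.12 [ 0.636 -0.064  0.104]
side0 0.06 [ 0.589 -0.358  0.06 ]
side0 0.09 [ 0.615 -0.116  0.073]
side0 0.12 [ 0.636 -0.066  0.105]
3.5083 [ 0.57670502 -0.37908147  0.0428542 ] [ 0.05 -0.64  0.33]
3.7667 [ 0.57693839 -0.37929844  0.043296  ] [1.15 0.37 4.51] 0.0492841075996834
```

View pics/w3.png

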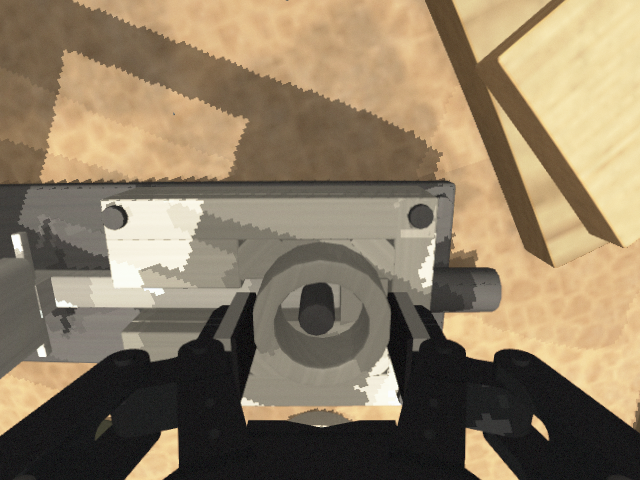

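Run:
```python
from bench import *
from h import *
s=get_state();R=Rn.from_rotvec(s["eef_rot"]).as_matrix()
p,w=cloud("w3");T=(w-s["position"])@R
X,Y,Z=T[...,0],T[...,1],T[...,2]
m=(np.hypot(X,Z)<.04)&(w[...,2]>.05)&(w[...,2]<.062)&(p.max(-1)>75);q=T[m]
print(len(q),q.mean(0),cv2.minEnclosingCircle(q[:,[0,2]].astype(np.float32)),np.median(w[m][:,2]))
for sg in(-1,1):
    m=(np.sign(X)==sg)&(abs(X)<.05)&(Y>-.04)&(abs(Z)<.02)&(p.max(-1)<110)&(w[...,2]>.046);q=T[m];print(sg,len(q),np.percentile(q,[1,50,99],axis=0).round(4))
for r,c in [(330,235),(330,402),(300,232),(300,250),(245,322),(365,322),(305,258),(305,385),(370,240),(370,405)]: print((c,r),T[r,c].round(4),w[r,c,2].round(4))
a=cv2.resize(p[220:440,180:470],(800,600),interpolation=cv2.INTER_CUBIC);cv2.imwrite("pics/crop3.png",np.clip(a[:,:,::-1].astype(float)*1.8,0,255))
```

```text
9550 [ 0.00041473 -0.01219671  0.00235981] ((-0.0022572423331439495, 0.007806896697729826), 0.03425529599189758) 0.055826726329704576
-1 4110 [[-0.0372 -0.0398 -0.017 ]
 [-0.0241 -0.0164  0.0045]
 [-0.0001 -0.0032  0.018 ]]
1 3849 [[ 0.0003 -0.0398 -0.0172]
 [ 0.0251 -0.0184  0.0055]
 [ 0.0383 -0.0031  0.0179]]
(235, 330) [-0.0254 -0.0349  0.0108] 0.0781
(402, 330) [ 0.0251 -0.0328  0.0096] 0.0761
(232, 300) [-0.0309 -0.0132  0.0108] 0.0565
(250, 300) [-0.0243 -0.0146  0.0114] 0.0578
(322, 245) [0.0007 0.0041 0.0258] 0.0392
(322, 365) [ 0.0007 -0.0111 -0.0167] 0.0544
(258, 305) [-0.0219 -0.0125  0.0086] 0.0558
(385, 305) [ 0.0233 -0.0111  0.0079] 0.0545
(240, 370) [-0.0238 -0.0387 -0.0005] 0.082
(405, 370) [ 0.0253 -0.0397  0.0001] 0.083[ WARN:0@0.375] global loadsave.cpp:1063 imwrite_ Unsupported depth image for selected encoder is fallbacked to CV_8U.
```

View pics/crop3.png

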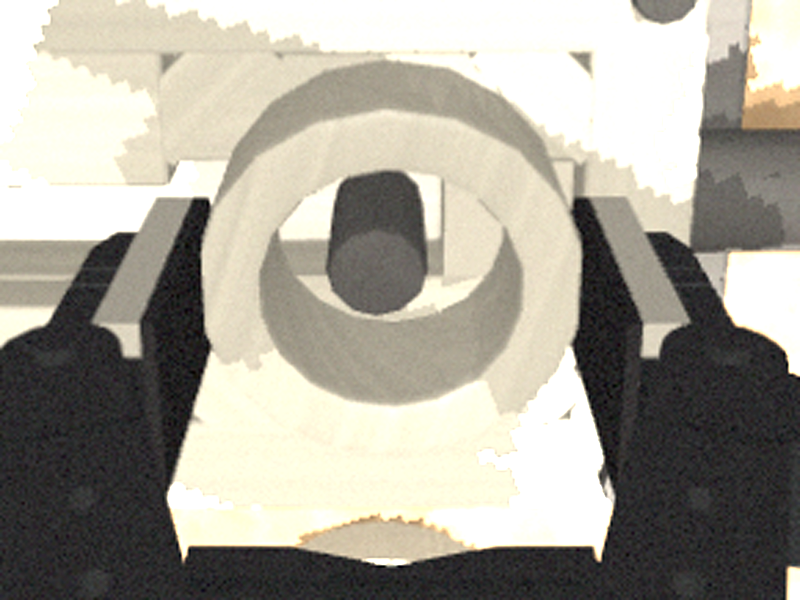

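The ring sits centred between the pads with the pin free inside it. I'll lift and check.

Run:
```python
from bench import *
from h import *
s=get_state();x,y,z=s["position"]
line_to([x,y,.06],rate=.06)
s=get_state();print(s["time"],s["position"],s["wrist_force"].round(2),s["grip_width"])
line_to([x,y,.17],rate=.12); snap("wrist","w4");snap("side","s4")
s=get_state();print(s["time"],s["position"],s["wrist_force"].round(2),s["grip_width"])
p,w=cloud("s4");a=cv2.resize(p[120:300,230:430],(800,600));cv2.imwrite("pics/crop4.png",a[:,:,::-1])
```

```text
4.3167 [ 0.57714049 -0.37947849  0.06046755] [-0.84 -0.24 -1.88] 0.04914342825246566
5.4833 [ 0.576286   -0.37876306  0.1683945 ] [-0.1  -0.64 -1.35] 0.0493462685200554
```

View pics/crop4.png

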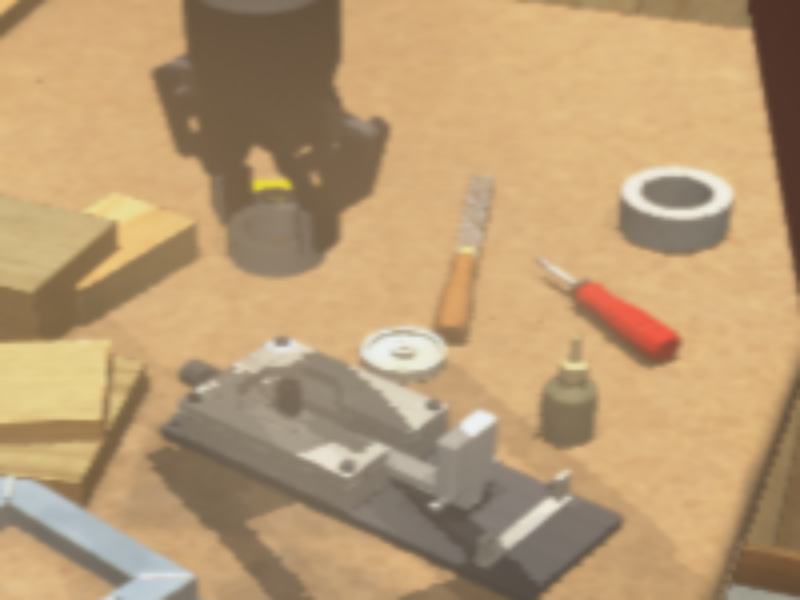

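View pics/w4.png

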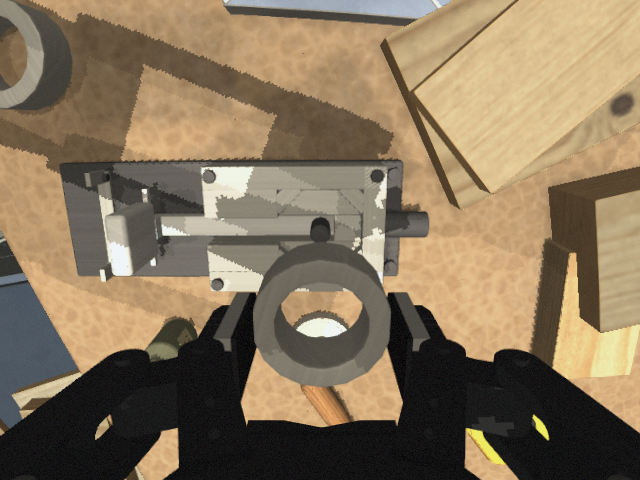

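The ring came up square, and the bare pin shows at (320,230) in the wrist view. Placing it now.

Run:
```python
from bench import *
from h import *
phi=np.deg2rad(-19.3)
P=np.array([.488,-.053])
line_to([*P,.17],down(phi),rate=.2)
line_to([*P,.035],rate=.12)
hold(.2)
s=get_state();f0=s["wrist_force"][2];print(s["time"],s["position"],s["wrist_force"].round(2),s["grip_width"])
z=.027
while z>.014:
    line_to([*P,z],rate=.03);s=get_state()
    print(round(z,4),s["time"],s["position"].round(4),s["wrist_force"].round(2))
    if s["wrist_force"][2]-f0>2.5: break
    z-=.0015
snap("wrist","w5");snap("side","s5");snap("scene","c5")
p,w=cloud("s5");a=cv2.resize(p[290:430,190:380],(800,590));cv2.imwrite("pics/crop5.png",a[:,:,::-1])
```

```text
8.8 [ 0.48854234 -0.05313634  0.03569569] [ 0.22 -0.05 -1.39] 0.048891821406194566
0.027 9.2167 [ 0.4876 -0.0529  0.0266] [-0.18  0.96 -1.6 ]
0.0255 9.4667 [ 0.488  -0.053   0.0254] [ 0.19 -0.43 -0.44]
0.024 9.7167 [ 0.4879 -0.053   0.0239] [-0.88  0.64 -1.03]
0.0225 9.9667 [ 0.4879 -0.053   0.0224] [ 0.07  0.58 -0.45]
0.021 10.2167 [ 0.4883 -0.0531  0.0213] [-0.78  0.39  0.74]
0.0195 10.4667 [ 0.4884 -0.0531  0.0212] [-7.08  2.56 16.96]
```

View pics/crop5.png

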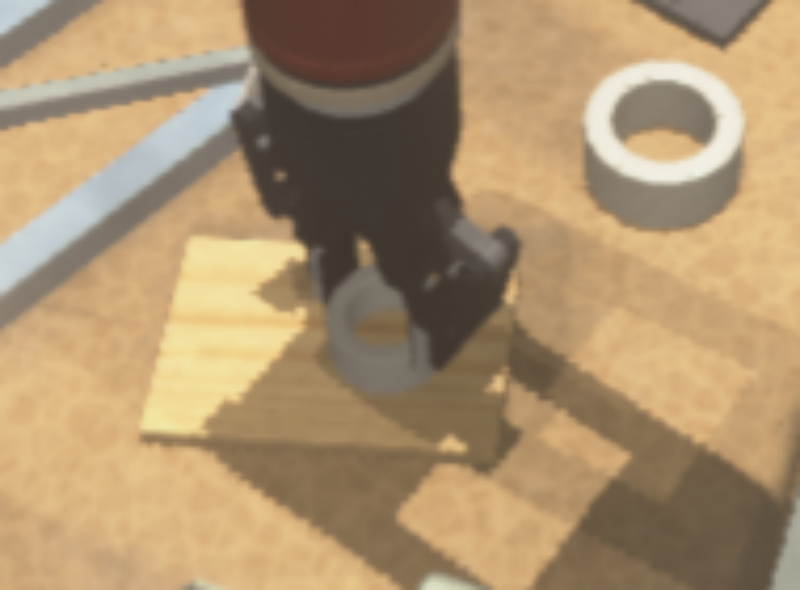

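View pics/w5.png

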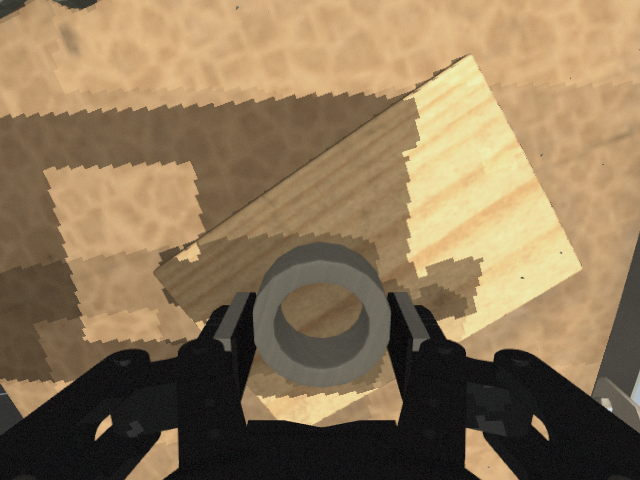

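Contact came at z=0.0213, as predicted. The ring stands on the board clear of the edges. I'll ease off, release and back up.

Run:
```python
from bench import *
from h import *
P=[.488,-.053]
line_to([*P,.0209],rate=.03);s=get_state();print(s["position"],s["wrist_force"].round(2))
grip(.066);s=get_state();print(s["time"],s["wrist_force"].round(2),s["grip_width"])
line_to([*P,.13],rate=.12); grip(.04)
snap("wrist","w6");s=get_state();print(s["time"])
p,w=cloud("w6")
m=(np.hypot(w[...,0]-.488,w[...,1]+.053)<.04)&(w[...,2]>.0305)&(w[...,2]<.039)
q=w[m];print(len(q),q.mean(0),cv2.minEnclosingCircle(q[:,:2].astype(np.float32)))
A=np.c_[q[:,:2]-q[:,:2].mean(0),np.ones(len(q))];print("tilt",np.linalg.lstsq(A,q[:,2],rcond=None)[0])
m=(abs(w[...,0]-.51)<.12)&(abs(w[...,1]+.047)<.12)&(w[...,2]>.0065)&(w[...,2]<.014);m=m.astype(np.uint8)
k,l,st,ce=cv2.connectedComponentsWithStats(m);i=1+st[1:,4].argmax();print(cv2.minAreaRect(w[l==i][:,:2].astype(np.float32)))
```

```text
[ 0.48834016 -0.05306382  0.0212323 ] [-1.56  0.62  5.41]
11.175 [-0.59  0.51  0.08] 0.06588448617424669
12.65
3042 [ 0.48922083 -0.05172878  0.03376263] ((0.48876944184303284, -0.05266721546649933), 0.026047358289361)
tilt [2.62999526e-05 2.84814383e-03 3.37626259e-02]
((0.5119291543960571, -0.047746025025844574), (0.15055020153522491, 0.10082888603210449), 14.922289848327637)
```

View pics/w6.png

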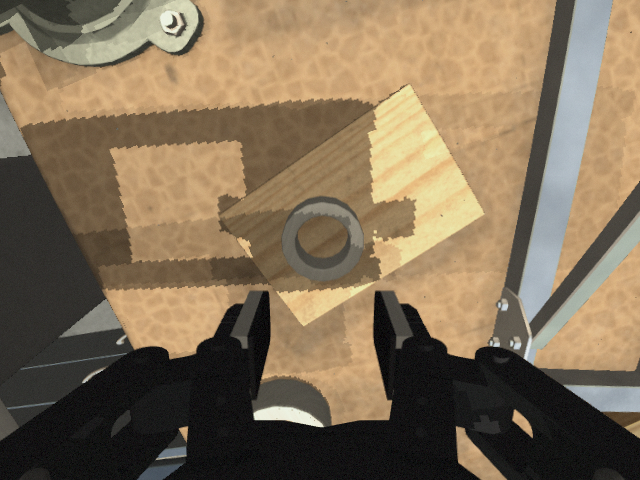

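The ring is flat (top at 34 mm, tilt under 0.2°) and free on the board. Next is the handle.

Run:
```python
from bench import *
from h import *
phi=np.deg2rad(-19.3)
H=[.4573,-.3375]
grip(.046)
line_to([.488,-.053,.15],rate=.15)
line_to([*H,.15],down(phi),rate=.2)
line_to([*H,.047],rate=.1)
s=get_state();print(s["time"],s["position"],s["wrist_force"].round(2))
snap("wrist","w7")
grip(.006,60)
s=get_state();print(s["time"],s["position"],s["wrist_force"].round(2),s["grip_width"])
snap("wrist","w8")
```

```text
15.9333 [ 0.45782368 -0.338015    0.04783043] [ 0.15 -0.4   1.24]
16.3667 [ 0.45704986 -0.33756298  0.04766311] [-3.49  0.56  5.57] 0.013260355980686986
```

View pics/w8.png

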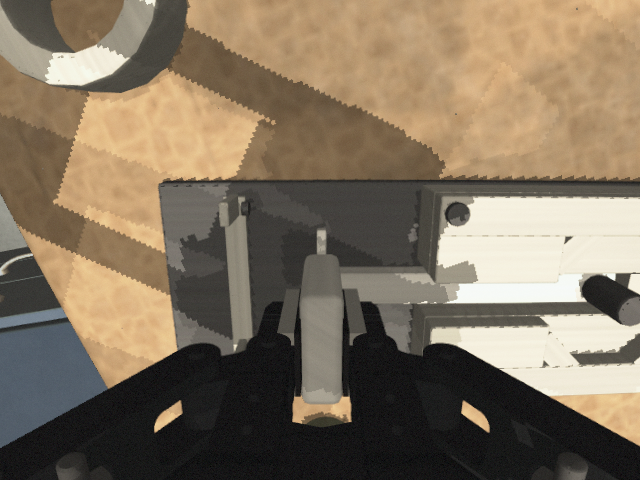

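```bash
cat >> h.py <<'E'
PHI=np.deg2rad(-19.3);U=np.array([np.cos(PHI),np.sin(PHI)]);V=np.array([-U[1],U[0]])
def gap(n,xp=None):
    p,w=cloud(n);c=np.array([.5762,-.3787])
    X=(w[...,:2]-c)@U;Y=(w[...,:2]-c)@V;Z=w[...,2];o=[]
    for lo,hi,zl,zh in((.0305,.0425,.029,.037),(-.0425,-.0305,.029,.037),(.0215,.029,.025,.034),(-.029,-.0215,.025,.034)):
        m=(Y>lo)&(Y<hi)&(Z>zl)&(Z<zh)&(X<-.11)&(X>-.2); q=X[m]
        o.append((len(q),)+tuple(np.percentile(q,[2,50,98]).round(4)) if len(q) else 0)
    print(n,"plate+ plate- ptr+ ptr-",o)
E
python3 - <<'E'
from bench import *
from h import *
gap("w1");gap("w7");gap("w8")
s=get_state();p0=s["position"]
P=p0[:2]-.033*U
line_to([*P,p0[2]],rate=.05)
s=get_state();print(s["time"],(s["position"]-p0)[:2]@U,s["position"],s["wrist_force"].round(2),s["grip_width"])
snap("wrist","w9");gap("w9");snap("side","s9");gap("s9");snap("scene","c9");gap("c9")
E
```

```text
w1 plate+ plate- ptr+ ptr- [(91, np.float64(-0.1665), np.float64(-0.164), np.float64(-0.1627)), (82, np.float64(-0.1667), np.float64(-0.164), np.float64(-0.1623)), (57, np.float64(-0.127), np.float64(-0.1251), np.float64(-0.1234)), (39, np.float64(-0.1272), np.float64(-0.125), np.float64(-0.1237))]
w7 plate+ plate- ptr+ ptr- [(284, np.float64(-0.1668), np.float64(-0.1646), np.float64(-0.1628)), 0, (161, np.float64(-0.1273), np.float64(-0.1256), np.float64(-0.124)), 0]
w8 plate+ plate- ptr+ ptr- [(285, np.float64(-0.1668), np.float64(-0.1644), np.float64(-0.1628)), 0, (171, np.float64(-0.1274), np.float64(-0.1257), np.float64(-0.1237)), 0]
17.2333 -0.0318224397037376 [ 0.42700378 -0.32715585  0.04772555] [ 6.02 -2.96 -4.45] 0.013185326663127757
w9 plate+ plate- ptr+ ptr- [(248, np.float64(-0.1667), np.float64(-0.1647), np.float64(-0.163)), 0, (152, np.float64(-0.1591), np.float64(-0.1575), np.float64(-0.1558)), 0]
s9 plate+ plate- ptr+ ptr- [(7, np.float64(-0.1677), np.float64(-0.1662), np.float64(-0.1632)), (9, np.float64(-0.1675), np.float64(-0.1645), np.float64(-0.1636)), (8, np.float64(-0.167), np.float64(-0.1592), np.float64(-0.1568)), 0]
c9 plate+ plate- ptr+ ptr- [(7, np.float64(-0.1685), np.float64(-0.1669), np.float64(-0.1658)), 0, (5, np.float64(-0.1614), np.float64(-0.1597), np.float64(-0.1579)), 0]
```

View pics/w9.png

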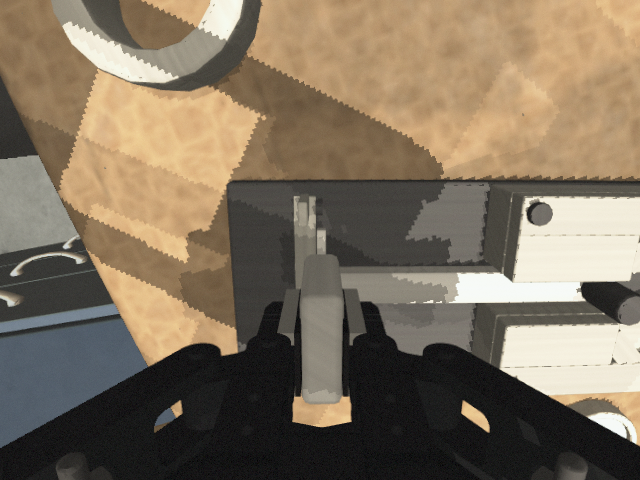

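The slide follows the hand without slipping. The pointer is about 7.3 mm short of the plates.

Run:
```python
from bench import *
from h import *
s=get_state();p0=s["position"]
tgt=p0[:2]-.0073*U
line_to([*tgt,.0475],rate=.03);hold(.5)
for k in range(3):
    s=get_state();print(s["time"],((s["position"]-p0)[:2]@U).round(5),s["wrist_force"].round(2),s["grip_width"].round(4))
    hold(.2)
snap("wrist","w10");gap("w10");snap("side","s10");snap("scene","c10")
a=cv2.resize(load("w10")[0][170:290,250:400],(750,600),interpolation=cv2.INTER_CUBIC)
cv2.imwrite("pics/crop10.png",a[:,:,::-1])
```

```text
Traceback (most recent call last):
AttributeError: 'float' object has no attribute 'round'
```

Run:
```python
from bench import *
from h import *
for k in range(3):
    s=get_state();print(s["time"],s["position"],s["wrist_force"].round(2),s["grip_width"])
    hold(.2)
snap("wrist","w10");gap("w10");snap("side","s10");snap("scene","c10");gap("s10");gap("c10")
a=cv2.resize(load("w10")[0][170:290,250:400],(750,600),interpolation=cv2.INTER_CUBIC)
cv2.imwrite("pics/crop10.png",a[:,:,::-1])
```

```text
18.2333 [ 0.42170974 -0.32531391  0.04770688] [ 6.97 -1.89 -4.36] 0.013168219017589487
18.4333 [ 0.42171556 -0.32531957  0.04770418] [ 7.32 -2.53 -4.53] 0.01352083644769274
18.6333 [ 0.42165848 -0.32529477  0.04768158] [ 7.46 -0.77 -4.42] 0.013412631155034903
w10 plate+ plate- ptr+ ptr- [(250, np.float64(-0.1667), np.float64(-0.165), np.float64(-0.163)), 0, (154, np.float64(-0.1647), np.float64(-0.1631), np.float64(-0.1614)), 0]
s10 plate+ plate- ptr+ ptr- [(9, np.float64(-0.1685), np.float64(-0.1661), np.float64(-0.1641)), (5, np.float64(-0.1679), np.float64(-0.1662), np.float64(-0.1646)), (7, np.float64(-0.1669), np.float64(-0.165), np.float64(-0.1623)), 0]
c10 plate+ plate- ptr+ ptr- [(6, np.float64(-0.1685), np.float64(-0.167), np.float64(-0.1655)), 0, (7, np.float64(-0.1668), np.float64(-0.1654), np.float64(-0.1635)), 0]
```

View pics/crop10.png

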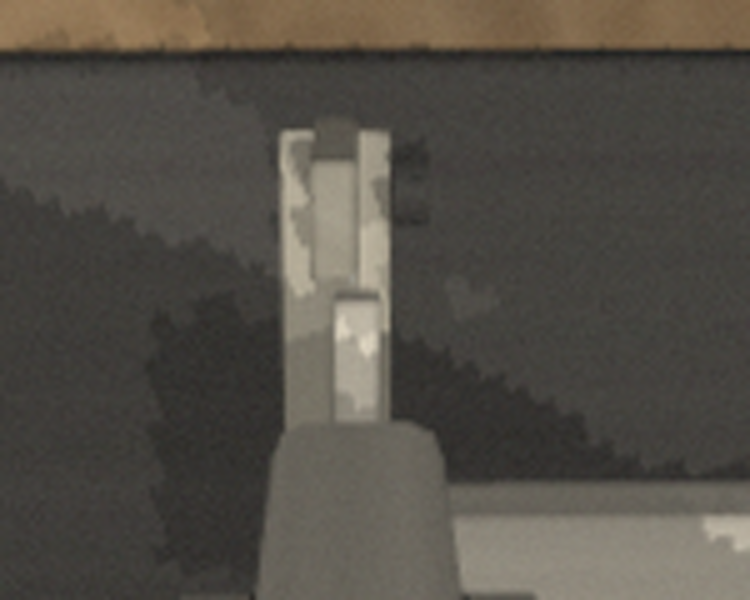

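Run:
```python
from bench import *
from h import *
t=np.array([.42700378,-.32715585])-(.0073+.0019)*U
line_to([*t,.0475],rate=.03);hold(.5)
s=get_state();print(s["time"],s["position"],s["wrist_force"].round(2),s["grip_width"])
snap("wrist","w11");gap("w11");snap("side","s11");snap("scene","c11");gap("s11");gap("c11")
a=cv2.resize(load("w11")[0][170:290,250:400],(750,600),interpolation=cv2.INTER_CUBIC)
cv2.imwrite("pics/crop11.png",a[:,:,::-1])
```

```text
19.7333 [ 0.41983785 -0.32467472  0.04770754] [ 6.87 -2.25 -3.56] 0.013171449850995496
w11 plate+ plate- ptr+ ptr- [(242, np.float64(-0.1666), np.float64(-0.165), np.float64(-0.163)), 0, (155, np.float64(-0.1667), np.float64(-0.165), np.float64(-0.1634)), 0]
s11 plate+ plate- ptr+ ptr- [(8, np.float64(-0.1681), np.float64(-0.1664), np.float64(-0.1644)), (2, np.float64(-0.1671), np.float64(-0.1669), np.float64(-0.1667)), (9, np.float64(-0.1685), np.float64(-0.1667), np.float64(-0.1646)), 0]
c11 plate+ plate- ptr+ ptr- [(7, np.float64(-0.1681), np.float64(-0.1667), np.float64(-0.1649)), 0, (5, np.float64(-0.1689), np.float64(-0.1668), np.float64(-0.1657)), 0]
```

View pics/crop11.png

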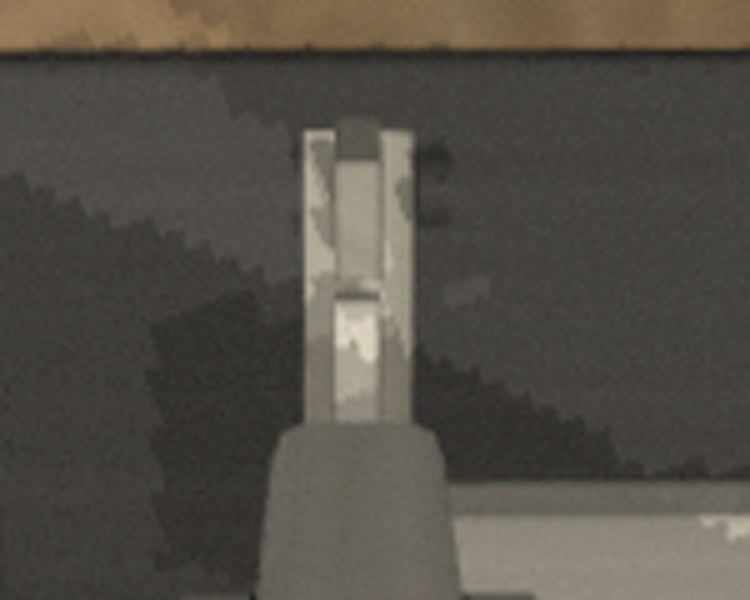

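View pics/c11.png

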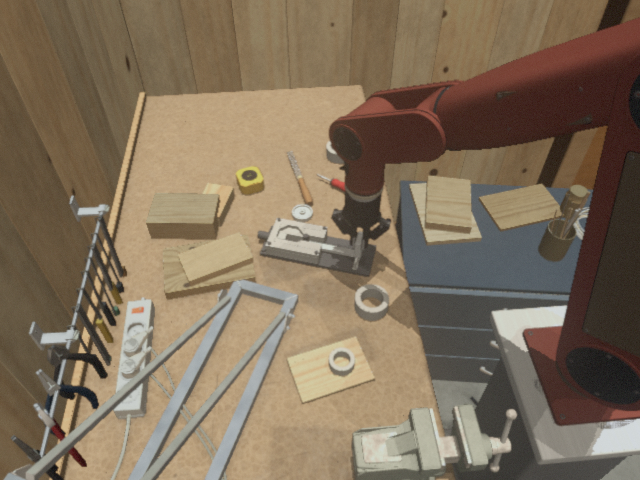

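The pointer bar at crop (356,360) now lines up with the plate at (358,220). The ring stands on the board at scene (342,360). The bottle is hidden in the scene view, so I'll check it from the side and then hand in.

Run:
```python
from h import *
p,w=cloud("s11");X,Y,Z=np.moveaxis(w,-1,0)
m=(np.hypot(X-.424,Y+.433)<.03)&(Z>.03)&(Z<.088);q=w[m];print(len(q),cv2.minEnclosingCircle(q[:,:2].astype(np.float32)) if len(q) else 0)
cv2.imwrite("pics/crop12.png",cv2.resize(p[150:420,200:440],(530,600))[:,:,::-1])
```

```text
10 ((0.4120021462440491, -0.4272444546222687), 0.005381281487643719)
```

View pics/crop12.png

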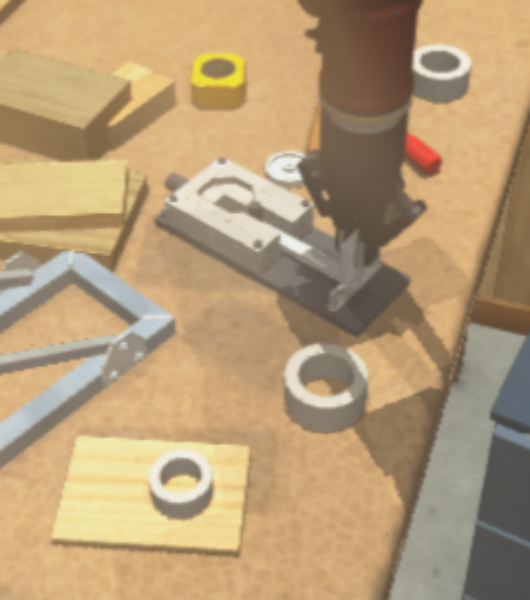

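Run:
```python
from bench import *
s=get_state();print(s["time"],s["position"],s["grip_width"])
job_done()
```

```text
19.8833 [ 0.41986171 -0.32469185  0.04772884] 0.013040038322449219
the job is handed in; nothing more can be done
```

The job is done and was handed in at about 19.9 s of the 51 s allowed.

- **Ring:** I lifted it straight up out of the die, set it down on the thin board on light contact, and let go. The wrist camera then showed it standing free and flat on the board, with its top at 34 mm and a tilt under 0.2°.
- **Slide:** I gripped the upright handle and pulled it out about 39 mm. The arm still holds it there. The pointer bar is level with the left-hand (+y) index plate to within about 0.3 mm in all three cameras. The right-hand (−y) plate was mostly hidden by the gripper.
- **Corrections and disagreements:** The arm lagged nearly 2 mm against the spring, so I corrected the pull once. The fingers read 49 mm on the 52 mm ring, but the grip was centred and did not slip. One slow step while setting the ring down pressed briefly with about 17 N, and I eased it before releasing.
- **Other things on the bench:** In the last pictures, everything I could see looks where it was at the start. The bottle was mostly hidden behind the gripper, so I confirmed it only from a few depth points at its old place. The wrist forces I read gave no sign of touching it.

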